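Clamp a tube in the sprung tacking jig

TASK

Clamp the long steel box-section tube in the tacking jig, only pushing and pressing with the fingertips: nothing is gripped or lifted. Push the sprung jaw back by its upright thumb plate until the pawl drops behind its tooth, let it go so that it comes back to rest on the pawl, and slide the tube along the fence until its front end is against the end stop. Then press down the tail of the pawl so that the jaw springs shut on the tube, and leave the things lying around the jig where they are.

Things in the scene. Friction and masses are not known exactly. Their poses are not given: they have to be found in the camera images.
- jig: Steel tacking jig, fixed. Origin on the table under the bed; own x = the way the jaw is pushed open (away from the robot), own y = the way the tube is slid, z up. Bed: T-shaped plate, top at z = 12 mm; main strip x -74 to 23, y -185 to 90 mm. Behind the jaw, between the two cheeks of an aluminium housing (x 58 to 132, y -32 to 32, top z = 46 mm), sits the pawl.
- fence (a point): Middle of the top edge of the low dark fence that runs along the near side of the whole main strip: its face (towards the jaw) is at jig x = -45 mm, its top 30 mm above the table (18 mm above the bed). The tube lies and is clamped against this face.
- jaw (a joint): Slide of the sprung jaw along jig x, m: 0 = forward (gap to fence 26 mm), grows as it is pushed back, travel ends at 0.046. Spring towards 0: 4 N at 0, 8.5 N at 0.03, 11 N at the end; passing the pawl adds up to 5 N. Pushed past 0.032 and let go, it comes back and is caught by the pawl at about 0.030 (gap 56 mm). Shut on the tube: about 0.014.
- thumb_plate (a point): Middle of the front face (towards the robot) of the upright thumb plate on the jaw, 70 mm above the table; moves with the jaw. Plate 44 mm wide (jig y), 8 mm thick, from the jaw's top (z = 46 mm) up to z = 90 mm; 15 mm of jaw top lies in front of it. The jaw block is 60 mm long (jig y -30 to 30). Push towards jig +x.
- pawl (a joint): Rocker pawl hinged across the housing, rad; 0 = nose down (sprung there), grows to 0.30 as the tail is pressed down and the nose lifts. The latched jaw is freed at about 0.17. With the jaw shut on the tube the nose rides on the tooth's ramp and the pawl reads about 0.12.
- tail_pad (a point): Middle of the top of the pawl's grooved thumb tail, a pad 26 mm (jig x) by 30 mm (jig y), 59 mm above the work surface, behind the housing (jig x = 150 mm) and 43 mm behind the hinge. Pressed straight down about 8 mm (6 to 10 N) it frees the latched jaw; it stops about 12 mm down and springs up when let go.
- tube: The work: dark steel box-section tube, 40 x 140 x 40 mm (x, y, z), 3 mm wall, open ends, 0.35 to 0.65 kg. Origin: centre of its underside; y along its length. It lies on the bed beside the fence, short of the jaw, its long axis nearly along jig y.
- tube_front (a point): Centre of the tube's front end, the one towards the end stop.
- tube_rear (a point): Centre of the tube's rear end, the one to push on. The end is open (34 mm hole): push on the upper edge of its wall, whose top is 52 mm above the work surface.
- stop_face (a point): Middle of the face of the end stop, a dark steel block 36 x 18 x 24 mm screwed to the bed past the jaw, 12 mm above the bed; the stop's own axes are the jig's. Where along jig y it is set varies from job to job.
- v_block: Bystander: steel V-block, 45 x 50 x 42 mm, origin under its centre.
- short_tube: Bystander: short pale aluminium box offcut, 30 x 60 x 30 mm, origin under its centre.
- marker: Bystander: paint marker, 137 mm long, lying on the table, origin under its centre.
- tape: Bystander: tape measure, 38 x 99 x 65 mm, origin under its centre.
Mind the look-alikes: they are no part of the job. What is shaped like the tube but turquoise is not meant.

How it is judged:
On the way, in this order (a step that is already met when the one before it is completed fails the run):
1. the jaw is pushed back past the pawl (value of joint jaw above 0.0306 m).
2. let go, the jaw has come back and rests on the pawl (value of joint jaw between 0.027 and 0.0315 m and velocity of joint jaw between -0.01 and 0.01 m/s and value of joint pawl below 0.06 rad and contact force between the fingers and anything else below 0.3 N), for 0.2 s.
3. the tube is slid home to the end stop while the jaw stands open on the pawl (y of tube_front in the frame of stop_face above -0.004 m and x of tube_front in the frame of stop_face between -0.01 and 0.02 m and value of joint jaw between 0.027 and 0.0325 m), for 0.2 s.
4. the pawl's tail is pressed and frees the jaw (value of joint pawl above 0.12 rad and value of joint jaw below 0.026 m).
At the end, for the whole second after the job is handed in: The jaw is shut on the tube (jaw joint 12 to 16.5 mm), the tube lies flat on the bed, pressed straight along the fence (within 3 mm and 0.03 rad), its front end within 4 mm of the end stop, at rest (value of joint jaw between 0.012 and 0.0165 m and y of tube_front in the frame of stop_face between -0.004 and 0.002 m and x of tube in the frame of jig between -0.028 and -0.022 m and angle between the y axis of tube and the y axis of jig, either way round below 0.03 rad and angle between tube's own z axis and vertical below 0.03 rad and height (world z) of tube between 0.01 and 0.014 m and linear speed of tube below 0.01 m/s); the robot touches nothing.
It fails at once if the tube is lifted off the bed (height (world z) of tube above 0.022 m).
It fails at once if the tube is tipped (angle between tube's own z axis and vertical above 0.2 rad).
It fails at once if a bystander is moved by more than 20 mm (distance of any of v_block, short_tube, marker, tape from where it was at the start of the episode above 0.02 m).
It also fails if it takes over 66 s, if anything falls off the work surface, if the arm or the gripper's body presses on something with over 40 N, if the wrist force passes 120 N, or if a joint passes its speed limit or range.

ROBOT

A 6-joint arm with a two-finger parallel gripper is mounted at the origin on the work surface; the furniture and walls round the work are solid. World frame = base frame: x ahead of the robot, y to its left, z up, the work surface at z = 0. Lengths are in m, angles in rad, forces in N, time in s.
With the tool pointing down it reaches from about 0.35 to 0.975 m from the base axis. Payload 4.9 kg.
Tool frame: the origin (TCP) lies at the very end of the fingers, on their centre line; the grasp point (between the pads) lies 19 mm behind it; x points along the fingers, y is the direction in which the jaws open and shut, and the axes are right-handed (so a half turn about x gives the same grasp; the last joint's range is limited). The gripper opens to 85 mm and grips with 20 to 120 N. Pads are 22 mm wide; open, the fingers measure 114 mm over their backs; the gripper's body (76 mm by 85 mm) begins 54 mm behind the grasp point. The pads swing forward as they close: fully open they stand 13 mm farther back than shut.
Start: joints at [-1.391, 0.053, 1.613, -0, 1.476, -0.119], TCP at [0.184, -0.597, 0.197] pointing down, gripper open.
Joint ranges: [-3.01, 3.01], [-1.01, 2.22], [0.06, 2.58], [-1.02, 4.17], [0.09, 2.62], [-3.14, 3.14]. Speed limits (rad/s): [2.57, 2.57, 3.14, 3.14, 3.14, 3.14].

INTERFACE

Orientations are given as a rotation vector (axis times angle).
In Python, from station import ctrl gives the robot as it stands. The module is installed in compiled form; this text tells all that it offers.
- The arm moves only by the shell command python3 -m handwheel 'ROWS' [FORCE]. ROWS is JSON, one flat list of numbers, 7 for each row, row after row: the opening, from 0 (shut) to 1 (fully open), then the shift along the tool's x, y, z in m, then the turn, a rotation vector about the tool's x, y, z in degrees. A call has 1 to 12 rows; each row is the pose to reach, as a shift and turn from the pose commanded when the call began, along the tool's axes at that moment; what a row does not reach only later rows make up. A row lasts 1/12 s, in which the tool goes at most 41.7 mm and 7.16 degrees, less where a joint would pass 70% of its speed; a pose out of reach is approached as far as the arm can. A call with a gripper value outside its range is refused whole. The fingers move at their own pace and stop on an object; FORCE is the grip in N (left out, the last holds). Time passes only in rows, so rows that repeat a pose let the fingers close. It gives the time, the measured TCP pose, the force and the opening at its end, in the units of the state.
- ctrl.get_obs(): the state, without advancing time (a new reading comes with each control period).
- ctrl.get_image(name): name is "side" or "top" or "wrist"; returns (picture, depth): 420x560x3 uint8, blue, green, red; 420x560 float32, m along the optical axis (not along the pixel's ray), 0 where there is no reading.
- ctrl.camera_params(name): a dict with "fov_y" (degrees; the focal length in pixels is half the picture's height over the tangent of half this angle, whatever the lens; pixels are square), "cx", "cy" (the principal point, pixels), "dist_coeffs" ([k1, k2, p1, p2, k3] as OpenCV has them; the pictures are not rectified), "R" (3x3) and "t" (3): a world point X has camera coordinates R X + t; the wrist camera has in their place "hand_eye" (4x4, takes a point from camera to tool coordinates, whose origin is the TCP and whose axes are the tool frame's). Camera axes: x right, y down, z forward; pixel columns grow to the right and rows downward; lengths in m; the calibration is good to about 2 mm. A picture is of the moment at which its call begins: read the wrist's pose just before it. camera_params takes no time and is no camera call.
- ctrl.finish_job(): hands the job in, once; it reports no verdict.
The state is a dict: "t": time; "q": joint angles; "dq": joint speeds; "effort": joint torques, N m; "tool_pos": TCP position; "tool_rot": TCP orientation; "contact_force": force on the tool from outside, world axes, zero at the start; "wrist_torque": the same for the moment, N m; "opening": finger opening in m.
Only numpy, scipy, OpenCV 4.12 (cv2) and the standard library are available. Lean on these libraries where they do the work, as an engineer would, in place of code of your own. Each camera call takes 0.05 s, during which the arm holds its last target.

## Working session

There is one attempt and no reset: what is moved stays moved. The work goes in short steps, Python scripts to look and compute and a shell command to move; the robot and the scene stay as the last step left them, time stands still between calls to the robot, and variables do not carry over. Pictures are saved under pics/ and viewed, and the job is handed in when it is done.

```bash
mkdir -p pics; ls; python3 - <<'E'
from station import ctrl
import cv2,numpy as np
o=ctrl.get_obs();print(o)
for n in ("side","top","wrist"):
    im,d=ctrl.get_image(n);cv2.imwrite(f"pics/{n}0.png",im);np.save(f"pics/{n}0.npy",d)
    print(n,ctrl.camera_params(n),(d>0).mean())
E
```

```text
pics
{'t': 0.0, 'q': array([-1.39101600e+00,  5.33526235e-02,  1.61432116e+00, -5.73818437e-05,
        1.47601148e+00, -1.18999890e-01]), 'dq': array([0.00021289, 0.00106511, 0.00109099, 0.00114761, 0.00060126,
       0.00015977]), 'effort': array([ 7.51889947e-04, -3.93676400e+01, -3.70179927e+01, -2.35974875e-05,
        6.94304341e-03, -1.38453140e-05]), 'tool_pos': array([ 0.18382688, -0.59661092,  0.19594951]), 'tool_rot': array([ 2.06144588,  0.31247445, -2.06169746]), 'contact_force': array([ 0.70590658, -0.26543618, -0.29310857]), 'wrist_torque': array([ 0.0299843 , -0.0047683 , -0.03199487]), 'opening': 0.08493780229457995}
side {'fov_y': 49.737573473938596, 'cx': 278.33214730331787, 'cy': 209.3517453929712, 'dist_coeffs': array([-0.13708481,  0.        ,  0.        ,  0.        ,  0.        ]), 'R': array([[-0.97440961, -0.22475011, -0.00364654],
       [-0.1486239 ,  0.65636344, -0.73966072],
       [ 0.16863228, -0.72019055, -0.67297008]]), 't': array([0.44760099, 0.13140215, 0.92471656])} 0.9960331632653061
top {'fov_y': 47.45076851066415, 'cx': 270.7574855224334, 'cy':
[... 180 characters left out ...]
91,  0.02075648, -0.09874862],
       [ 0.0985366 , -0.01100308, -0.9950726 ]]), 't': array([-0.02360852,  0.46677819,  0.95584174])} 0.9960586734693877
wrist {'fov_y': 62.68614470977317, 'cx': 281.4785766787535, 'cy': 211.38130000373837, 'dist_coeffs': array([-0.08919881,  0.        ,  0.        ,  0.        ,  0.        ]), 'hand_eye': array([[ 1.36756039e-03, -2.71381800e-01,  9.62470804e-01,
        -1.75599151e-01],
       [ 9.99999062e-01,  4.48741877e-04, -1.29435482e-03,
        -2.57502348e-04],
       [-8.06366122e-05,  9.62471671e-01,  2.71382159e-01,
        -6.84332454e-02],
       [ 0.00000000e+00,  0.00000000e+00,  0.00000000e+00,
         1.00000000e+00]])} 0.9961479591836735
```

View pics/top0.png

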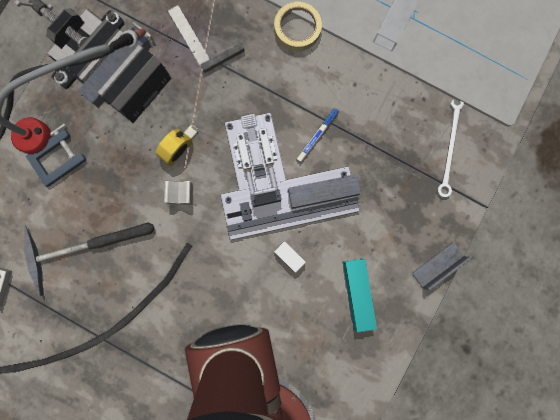

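View pics/side0.png

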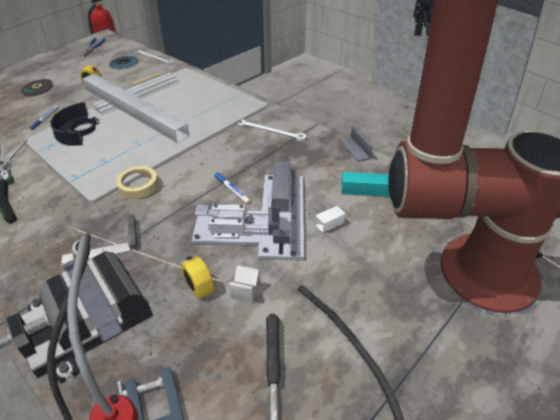

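View pics/wrist0.png

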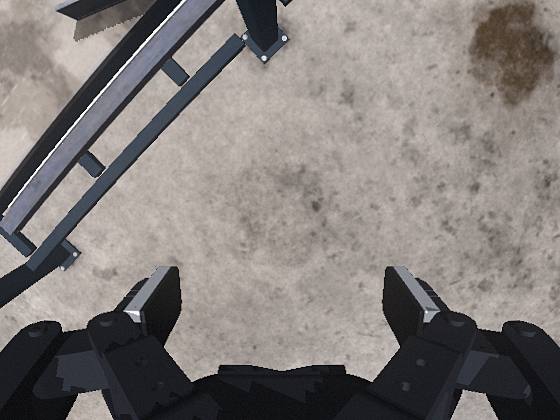

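The top view shows the jig around (265,190). The dark tube on its bed is at about (325,191), the end stop near (238,212), the jaw near (265,205) and the pawl tail near (249,121). The turquoise bar at (360,295) is the look-alike. The grey angle at (440,265) lies off the jig. I'll enlarge the jig to confirm.

```bash
python3 - <<'E'
import cv2
im=cv2.imread("pics/top0.png")[100:250,205:375];cv2.imwrite("pics/topc.png",cv2.resize(im,None,fx=4,fy=4,interpolation=cv2.INTER_CUBIC)[:600,:800])
im=cv2.imread("pics/side0.png")[150:265,185:320];cv2.imwrite("pics/sidec.png",cv2.resize(im,None,fx=5,fy=5,interpolation=cv2.INTER_CUBIC)[:600,:800])
E
```

```text
(no output)
```

View pics/topc.png

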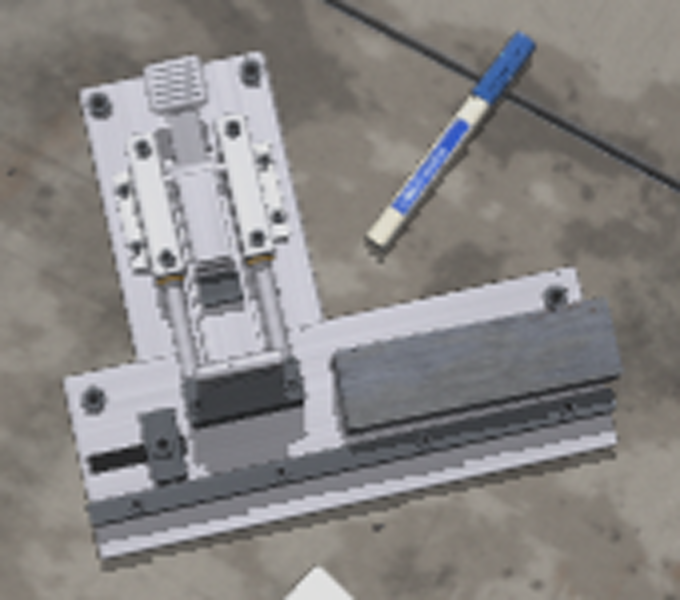

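View pics/sidec.png

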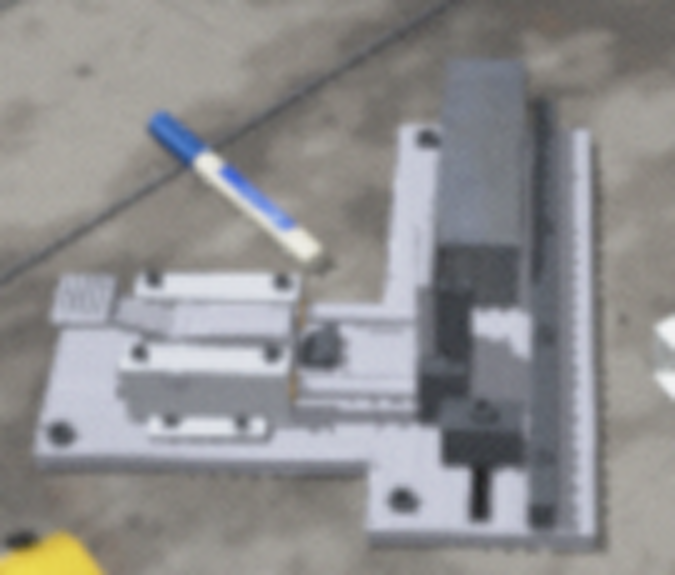

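```bash
cat > h.py <<'E'
import numpy as np,cv2
from station import ctrl
from scipy.spatial.transform import Rotation as Ro
def KD(n):
    p=ctrl.camera_params(n);f=210/np.tan(np.radians(p["fov_y"]/2))
    return np.array([[f,0,p["cx"]],[0,f,p["cy"]],[0,0,1]]),np.array(p["dist_coeffs"]),p
def ext(n,pose=None):
    K,D,p=KD(n)
    if n!="wrist": return K,D,np.array(p["R"]),np.array(p["t"])
    o=pose or ctrl.get_obs()
    T=np.eye(4);T[:3,:3]=Ro.from_rotvec(o["tool_rot"]).as_matrix();T[:3,3]=o["tool_pos"]
    M=np.linalg.inv(T@np.array(p["hand_eye"]));return K,D,M[:3,:3],M[:3,3]
def cast(n,uv,z,E=None):
    K,D,R,t=E or ext(n)
    u=cv2.undistortPoints(np.array(uv,float).reshape(-1,1,2),K,D)[:,0]
    d=np.c_[u,np.ones(len(u))]@R; c=-R.T@t
    return c+d*((np.broadcast_to(z,len(u))-c[2])/d[:,2])[:,None]
def proj(n,X,E=None):
    K,D,R,t=E or ext(n)
    return cv2.projectPoints(np.array(X,float).reshape(-1,3),cv2.Rodrigues(R)[0],t,K,D)[0][:,0]
def fit2(J,W):
    J=np.array(J)[:,:2];W=np.array(W)[:,:2];a=J-J.mean(0);b=W-W.mean(0)
    th=np.arctan2((a[:,0]*b[:,1]-a[:,1]*b[:,0]).sum(),(a*b).sum())
    R=np.array([[np.cos(th),-np.sin(th)],[np.sin(th),np.cos(th)]]);o=W.mean(0)-R@J.mean(0)
    return th,o,R
E
python3 - <<'E'
from h import *
c=lambda *p:[(x/4+205,y/4+100) for x,y in p]
W=cast("top",c((70,380),(576,268),(101,548),(615,436)),.012)
J=np.array([(23,90),(23,-185),(-74,90),(-74,-185)])/1000
th,o,R=fit2(J,W);print("top",th,np.degrees(th),o,"res mm",((W[:,:2]-(J@R.T+o))*1000).round(1))
s=lambda *p:[(x/5+185,y/5+150) for x,y in p]
W2=cast("side",s((367,532),(402,125),(596,536),(591,130)),.012)
th2,o2,R2=fit2(J,W2);print("side",th2,o2,((W2[:,:2]-(J@R2.T+o2))*1000).round(1))
tj=lambda w:((w[:,:2]-o)@R*1000).round(1)
print("tube top corners",tj(cast("top",c((335,350),(347,431),(612,298),(620,376)),.052)))
print("stop top",tj(cast("top",c((140,410),(180,408),(150,482),(187,478)),.036)))
print("plate top", tj(cast("top",c((190,380),(195,425),(300,403),(292,360)),.09)))
print("pad",tj(cast("top",c((147,65),(200,55),(155,112),(207,103)),.059)))
print("tube side",((cast("side",s((443,60),(525,62),(438,240),(520,245)),.052)[:,:2]-o2)@R2*1000).round(1))
E
```

```text
top 0.19427547908196896 11.131165014278931 [ 0.48361365 -0.02293255] res mm [[-3.8 -3.7]
 [-3.4  0.9]
 [ 4.   0.1]
 [ 3.2  2.7]]
side 0.19375677937849756 [ 0.48074692 -0.01979097] [[-0.8  0.2]
 [-0.3 -0.8]
 [ 0.6 -0.2]
 [ 0.5  0.8]]
tube top corners [[  -0.2  -47.7]
 [ -41.1  -44.7]
 [  -4.2 -189.3]
 [ -43.3 -184.1]]
stop top [[ -7.1  54.1]
 [-10.5  34.1]
 [-43.8  56.8]
 [-45.8  38.1]]
plate top [[ -4.   26. ]
 [-25.6  28.2]
 [-26.  -23. ]
 [ -5.  -23.7]]
pad [[160.2  13.7]
 [159.6 -13.5]
 [135.7  14.8]
 [134.7 -11.7]]
tube side [[   1.3 -187.4]
 [ -39.4 -186.9]
 [  -2.   -50.8]
 [ -39.   -48.4]]
```

```bash
cat >> h.py <<'E'
TH=0.194;O=np.array([.482,-.0213])
RJ=np.array([[np.cos(TH),-np.sin(TH)],[np.sin(TH),np.cos(TH)]])
def jw(x,y,z): return np.r_[RJ@np.array([x,y])/1000+O,z/1000]
def togo(x,y,z,yaw=None):
    """tool-axes shift (mm) to jig point (mm), turn (deg about tool x) to get tool y along jig axis"""
    o=ctrl.get_obs();R=Ro.from_rotvec(o["tool_rot"]).as_matrix()
    print("t",round(o["t"],2),"jig now",((RJ.T@(o["tool_pos"][:2]-O))*1000).round(1),(o["tool_pos"][2]*1000).round(1),"F",(np.r_[RJ.T@o["contact_force"][:2],o["contact_force"][2]]).round(1))
    print("axes in jig\n",(np.array([[*RJ.T[0],0],[*RJ.T[1],0],[0,0,1]])@R).round(3))
    print("shift mm",((jw(x,y,z)-o["tool_pos"])@R*1000).round(1))
    a=np.degrees(np.arctan2(*(RJ.T@R[:2,1])[::-1]));print("tool y azimuth in jig deg",a.round(2),"opening",o["opening"])
E
python3 - <<'E'
from h import *
togo(-40,0,200)
print(jw(-40,0,60),jw(150,0,59),jw(-25,-200,45))
E
```

```text
t 0.15 jig now [-403.5 -507.2] 196.2 F [0.6 0.1 1. ]
axes in jig
 [[ 0.     0.105 -0.995]
 [ 0.002 -0.995 -0.105]
 [-1.    -0.002 -0.   ]]
shift mm [  -2.9 -466.4 -414.5]
tool y azimuth in jig deg -84.0 opening 0.08546896564154732
[ 0.44275036 -0.02901142  0.06      ] [0.62918614 0.00761781 0.059     ] [ 0.49602605 -0.22236782  0.045     ]
```

```bash
python3 -m handwheel '[0,0,-0.04,-0.035,0,0,0, 0,0,-0.07,-0.062,0,0,0, 0,0,-0.1,-0.09,1,0,0, 0,0,-0.13,-0.115,2,0,0, 0,0,-0.16,-0.142,3,0,0, 0,0,-0.19,-0.17,4,0,0, 0,0,-0.22,-0.195,5,0,0, 0,0,-0.25,-0.222,6,0,0, 0,0,-0.28,-0.25,6,0,0, 0,0,-0.31,-0.275,6,0,0, 0,0,-0.34,-0.302,6,0,0, 0,0,-0.35,-0.31,6,0,0]' 40; python3 -c "
from h import *
togo(-40,0,200)"
```

```text
t: 1.15
tool_pos: [0.3783, -0.1675, 0.197]
tool_rot: [2.119, 0.213, -2.116]
contact_force: [0.1, -0.9, 0.3]
opening: 0.0003
t 1.15 jig now [-130.  -123.4] 197.0 F [-0.1 -0.9  0.3]
axes in jig
 [[ 0.001  0.005 -1.   ]
 [ 0.001 -1.    -0.005]
 [-1.    -0.001 -0.001]]
shift mm [  -2.7 -123.   -90.5]
tool y azimuth in jig deg -89.73 opening 0.00031313393102026793
```

```bash
python3 -m handwheel '[0,0,-0.03,-0.022,0,0,0, 0,0,-0.06,-0.044,0,0,0, 0,0,-0.09,-0.066,0,0,0, 0,0,-0.115,-0.085,0,0,0, 0,0,-0.12,-0.09,0,0,0, 0,0,-0.12,-0.09,0,0,0]' 40; python3 - <<'E'
from h import *
o=ctrl.get_obs();im,d=ctrl.get_image("wrist")
for n in("side",):cv2.imwrite("pics/side1.png",ctrl.get_image(n)[0])
cv2.imwrite("pics/w1.png",im);import pickle;pickle.dump(o,open("pics/w1.pkl","wb"))
togo(-40,0,65)
E
```

```text
t: 1.65
tool_pos: [0.4426, -0.0349, 0.1969]
tool_rot: [2.117, 0.21, -2.118]
contact_force: [-0.8, 0.5, -0.1]
opening: 0.0002
t 1.75 jig now [-42.3  -7.6] 196.9 F [-1.  -0.5  0.7]
axes in jig
 [[-0.001  0.    -1.   ]
 [-0.    -1.    -0.   ]
 [-1.     0.     0.001]]
shift mm [131.9  -7.6  -2.4]
tool y azimuth in jig deg -89.98 opening 0.0003243964213946596
```

View pics/w1.png

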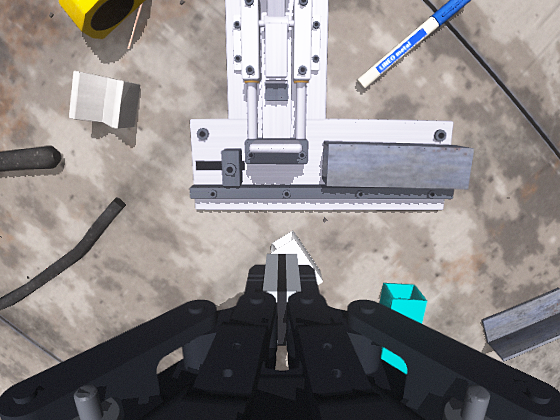

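```bash
python3 - <<'E'
from h import *
import pickle
E=ext("wrist",pickle.load(open("pics/w1.pkl","rb")))
im=cv2.imread("pics/w1.png")
cv2.imwrite("pics/w1c.png",cv2.resize(im[100:225,175:485],None,fx=2.5,fy=2.5,interpolation=cv2.INTER_CUBIC))
J=np.array([(23,90),(23,-185),(-74,90),(-74,-185)])
print(proj("wrist",[jw(*p,12) for p in J],E).round(1))
print("plate",proj("wrist",[jw(x,y,90) for x,y in((-4,22),(-4,-22),(4,22),(4,-22))],E).round(1))
print("fence",proj("wrist",[jw(x,y,30) for x,y in((-45,90),(-45,-185))],E).round(1))
E
```

```text
[[188.8 119.1]
 [454.7 121.8]
 [194.4 210.4]
 [443.8 211.5]]
plate [[248.4 153.8]
 [302.3 154. ]
 [248.2 143.9]
 [302.5 144.1]]
fence [[188.3 187.7]
 [454.9 189.3]]
```

View pics/w1c.png

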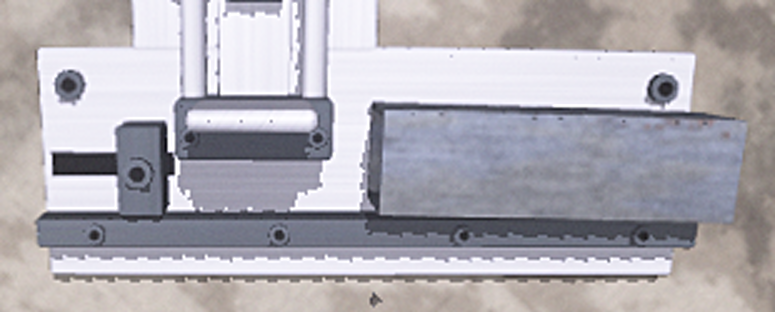

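```bash
python3 - <<'E'
from h import *
import pickle
E=ext("wrist",pickle.load(open("pics/w1.pkl","rb")))
c=lambda *p:[(x/2.5+175,y/2.5+100) for x,y in p]
tj=lambda w:((w[:,:2]-O)@RJ*1000).round(1)
print(tj(cast("wrist",c((384,108),(379,212),(747,122),(735,222)),.052,E)))
print(tj(cast("wrist",c((165,122),(163,215),(117,124),(119,214)),.036,E)))
E
```

```text
[[   1.9  -48.2]
 [ -37.   -47.8]
 [  -1.  -187.1]
 [ -39.7 -187.8]]
[[ -5.1  34.3]
 [-41.9  36. ]
 [ -5.9  53. ]
 [-41.5  53.6]]
```

```bash
python3 -m handwheel '[0,0.03,-0.003,-0.001,0,0,0, 0,0.06,-0.006,-0.002,0,0,0, 0,0.09,-0.008,-0.002,0,0,0, 0,0.12,-0.008,-0.002,0,0,0, 0,0.132,-0.008,-0.002,0,0,0, 0,0.132,-0.008,-0.007,0,0,0, 0,0.132,-0.008,-0.012,0,0,0, 0,0.132,-0.008,-0.017,0,0,0, 0,0.132,-0.008,-0.022,0,0,0, 0,0.132,-0.008,-0.027,0,0,0, 0,0.132,-0.008,-0.032,0,0,0, 0,0.132,-0.008,-0.032,0,0,0]' 40; python3 -c "
from h import *
togo(21,0,65)"
```

```text
t: 2.75
tool_pos: [0.4738, -0.0224, 0.0663]
tool_rot: [2.121, 0.206, -2.117]
contact_force: [-0.3, 0.1, -0.4]
opening: -0.0001
t 2.75 jig now [-8.2  0.5] 66.3 F [-0.2  0.2 -0.4]
axes in jig
 [[ 0.002  0.001 -1.   ]
 [-0.001 -1.    -0.001]
 [-1.     0.001 -0.002]]
shift mm [  1.3   0.5 -29.2]
tool y azimuth in jig deg -89.97 opening -0.00014219331159588257
```

```bash
python3 -m handwheel '[0,0,0,-0.004,0,0,0, 0,0,0,-0.008,0,0,0, 0,0,0,-0.012,0,0,0, 0,0,0,-0.016,0,0,0, 0,0,0,-0.02,0,0,0, 0,0,0,-0.02,0,0,0]' 40; python3 -c "
from h import *
togo(28,0,65)
cv2.imwrite('pics/w2.png',ctrl.get_image('wrist')[0])"
```

```text
t: 3.25
tool_pos: [0.4925, -0.0185, 0.0653]
tool_rot: [2.12, 0.207, -2.119]
contact_force: [0.9, 0.1, -0.3]
opening: 0.0001
t 3.25 jig now [10.9  0.8] 65.3 F [ 0.9 -0.  -0.3]
axes in jig
 [[ 0.  0. -1.]
 [-0. -1. -0.]
 [-1.  0. -0.]]
shift mm [  0.3   0.8 -17.1]
tool y azimuth in jig deg -89.98 opening 5.438146370087617e-05
```

View pics/w2.png

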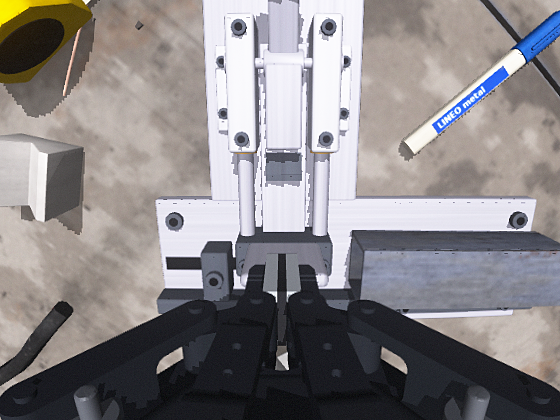

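```bash
python3 -c "
from h import *
im=ctrl.get_image('side')[0]
cv2.imwrite('pics/s2.png',cv2.resize(im[120:280,170:350],None,fx=4,fy=3.7,interpolation=cv2.INTER_CUBIC))
o=ctrl.get_obs();print(o['contact_force'],proj('side',[o['tool_pos'],jw(-4,0,90),jw(-4,22,70)]))"
```

```text
[ 0.48085759 -0.34874672  0.06574884] [[265.4557364  208.41677025]
 [271.91533233 199.58696114]
 [271.59067063 213.55417093]]
```

View pics/s2.png

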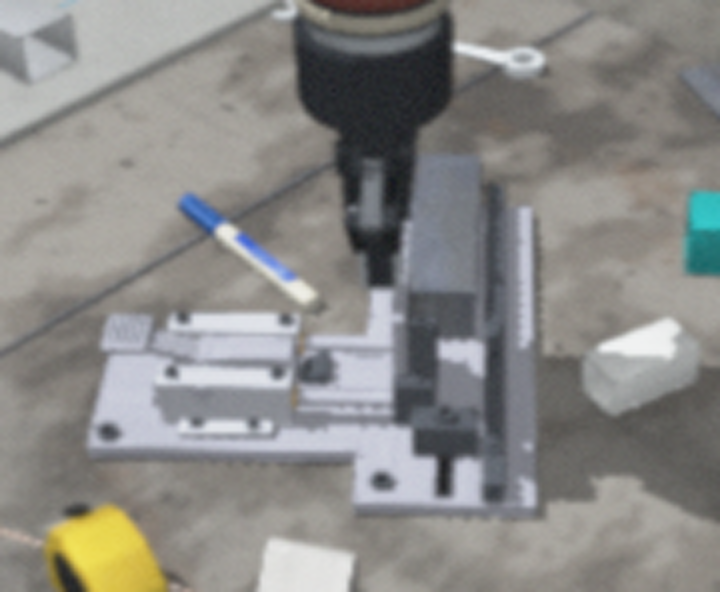

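```bash
python3 - <<'E'
from h import *
im,d=ctrl.get_image('side');K,D,R,t=ext('side')
def p3(u,v):
    n=cv2.undistortPoints(np.array([[[u,v]]],float),K,D)[0,0]; X=R.T@(np.r_[n,1]*d[v,u]-t)
    return (RJ.T@(X[:2]-O)*1000).round(), (X[2]*1000).round()
for u,v in((264,190),(264,194),(264,196),(265,185),(262,180),(274,209),(274,212),(275,200),(285,185),(272,215)): print(u,v,im[v,u],*p3(u,v))
E
```

```text
264 190 [45 40 35] [11. 12.] 126.0
264 194 [45 39 38] [12.  9.] 113.0
264 196 [57 54 52] [11. 14.] 112.0
265 185 [39 38 38] [ 6. 49.] 169.0
262 180 [125 119 115] [11. 60.] 190.0
274 209 [73 65 63] [ -7. -16.] 49.0
274 212 [71 66 64] [-8. -9.] 46.0
275 200 [83 80 79] [ -7. -83.] 16.0
285 185 [128 123 119] [-30. -95.] 53.0
272 215 [86 81 78] [-4.  3.] 48.0
```

```bash
python3 - <<'E'
from h import *
K,D,R,t=ext('side')
im,d=ctrl.get_image('side')
def p3(u,v,d):
    n=cv2.undistortPoints(np.array([[[u,v]]],float),K,D)[0,0]; X=R.T@(np.r_[n,1]*d[v,u]-t)
    return np.r_[(RJ.T@(X[:2]-O)*1000).round(), (X[2]*1000).round()]
d0=np.load('pics/side0.npy')
for u in (264,266,268,270,272,275,278):
  print(u,[(v,p3(u,v,d).astype(int).tolist(),p3(u,v,d0).astype(int).tolist()) for v in range(194,224,4)])
o=cv2.imread('pics/side0.png')
a=np.hstack([cv2.resize(x[170:240,235:305],None,fx=5.5,fy=7,interpolation=cv2.INTER_NEAREST) for x in (o,im)]);cv2.imwrite('pics/cmp.png',a)
E
```

```text
264 [(194, [12, 10, 114], [21, -108, 13]), (198, [12, 5, 99], [20, -96, 11]), (202, [19, -81, 12], [19, -80, 12]), (206, [18, -64, 14], [18, -66, 12]), (210, [18, -53, 11], [18, -52, 12]), (214, [15, -18, 31], [15, -19, 30]), (218, [15, -10, 27], [15, -11, 25]), (222, [14, 3, 26], [14, 4, 27])]
266 [(194, [7, 13, 117], [16, -110, 11]), (198, [8, 7, 101], [15, -94, 13]), (202, [15, -80, 12], [14, -77, 15]), (206, [14, -67, 11], [14, -67, 12]), (210, [13, -53, 11], [13, -51, 13]), (214, [11, -23, 27], [11, -20, 29]), (218, [10, -10, 26], [10, -9, 28]), (222, [10, 2, 26], [10, 4, 27])]
268 [(194, [3, 13, 117], [11, -109, 13]), (198, [4, 8, 102], [11, -97, 10]), (202, [4, 7, 90], [4, 7, 89]), (206, [3, 20, 89], [4, 17, 87]), (210, [4, 20, 78], [4, 19, 77]), (214, [4, 18, 65], [4, 20, 66]), (218, [4, 18, 53], [4, 18, 53]), (222, [4, 22, 45], [4, 23, 46])]
270 [(194, [-1, 6, 110], [1, -16, 92]), (198, [0, -7, 88], [0, -6, 89]), (202, [0, 8, 90], [0, 8, 90]), (206, [-1, 20, 90], [-1, 17, 87]), (210, [-1, 20, 79], [-1, 21, 80]), (214, [-1, 21, 68], [0, 20, 67]), (218, [-1, 24, 59], [0, 21, 5
[... 241 characters left out ...]
], [-4, -2, 47]), (218, [-4, 12, 47], [-4, 13, 49]), (222, [-5, 22, 46], [-4, 21, 44])]
275 [(194, [-8, -61, 54], [-8, -65, 51]), (198, [-8, -47, 54], [-8, -49, 52]), (202, [-7, -79, 13], [-7, -76, 16]), (206, [-9, -25, 49], [-9, -25, 49]), (210, [-9, -19, 43], [-10, -15, 47]), (214, [-10, -4, 45], [-10, -3, 46]), (218, [-11, 9, 45], [-11, 10, 46]), (222, [-11, 25, 48], [-11, 26, 49])]
278 [(194, [-15, -63, 53], [-15, -63, 52]), (198, [-15, -49, 53], [-15, -51, 51]), (202, [-14, -76, 17], [-14, -78, 15]), (206, [-16, -28, 47], [-16, -28, 47]), (210, [-16, -14, 47], [-16, -16, 46]), (214, [-17, -3, 46], [-17, -5, 44]), (218, [-17, 8, 44], [-44, 724, 721]), (222, [-17, 22, 46], [-17, 22, 45])]
```

View pics/cmp.png

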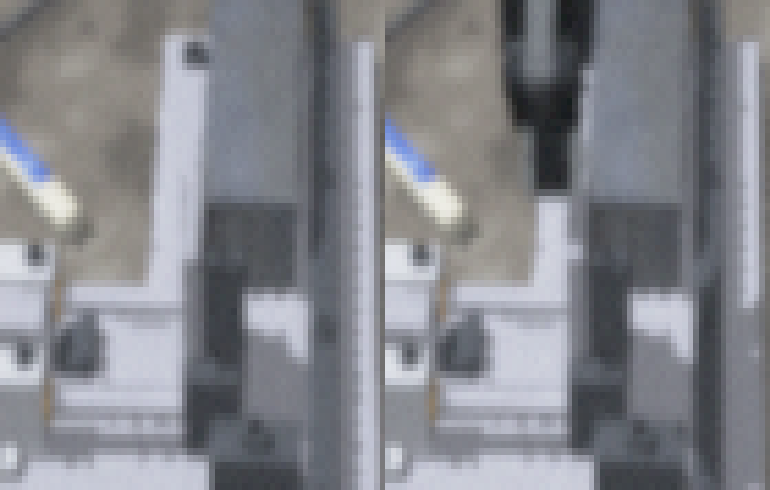

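```bash
python3 - <<'E'
from h import *
K,D,p=KD("wrist");M=np.linalg.inv(np.array(p["hand_eye"]))
for x in(0,-.013,-.019,-.03,-.04,-.054):
  for z in (-.011,0,.011):
    c=M@np.r_[x,0,z,1];print(x,z,cv2.projectPoints(c[:3],np.zeros(3),np.zeros(3),K,D)[0].ravel().round(1),c[2].round(3))
im,d=ctrl.get_image("wrist")
He=np.array(p["hand_eye"])
for u,v in((270,258),(283,258),(270,265),(283,280),(255,300),(283,300)):
    n=cv2.undistortPoints(np.array([[[u,v]]],float),K,D)[0,0];print(u,v,(He@np.r_[np.r_[n,1]*d[v,u],1]*1000).round()[:3])
cv2.imwrite("pics/wc3.png",cv2.resize(im[220:345,200:370],None,fx=4.5,fy=4.5))
E
```

```text
0 -0.011 [282.3 225.5] 0.185
0 0 [282.3 244.7] 0.188
0 0.011 [282.3 263.3] 0.191
-0.013 -0.011 [282.3 233.6] 0.172
-0.013 0 [282.3 254. ] 0.175
-0.013 0.011 [282.3 273.7] 0.178
-0.019 -0.011 [282.4 237.8] 0.166
-0.019 0 [282.3 258.8] 0.169
-0.019 0.011 [282.3 279. ] 0.172
-0.03 -0.011 [282.4 246.2] 0.156
-0.03 0 [282.4 268.4] 0.159
-0.03 0.011 [282.3 289.7] 0.162
-0.04 -0.011 [282.4 254.8] 0.146
-0.04 0 [282.4 278.3] 0.149
-0.04 0.011 [282.4 300.6] 0.152
-0.054 -0.011 [282.4 269. ] 0.133
-0.054 0 [282.4 294.4] 0.136
-0.054 0.011 [282.4 318.4] 0.139
270 258 [-43.  -5. -11.]
283 258 [-42.   0. -11.]
270 265 [-50.  -5. -11.]
283 280 [-62.   0. -10.]
255 300 [-81.  -9. -13.]
283 300 [-70.   0.  -7.]
```

View pics/wc3.png

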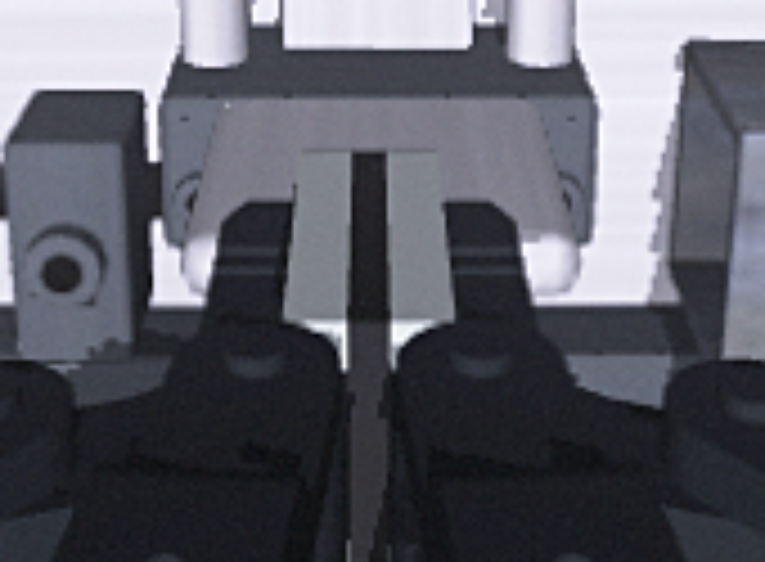

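The picture and depth show the real fingertips about 36 mm behind the reported TCP. The tips passed over the plate without touching it, so the jaw hasn't moved. I'll back off and go lower with that offset.

```bash
python3 -m handwheel '[0,0,0,0.03,0,0,0, 0,0,0,0.05,0,0,0, 0,0,0,0.051,0,0,0, 0,0.015,0,0.051,0,0,0, 0,0.03,0,0.051,0,0,0, 0,0.035,0,0.051,0,0,0, 0,0.035,0,0.044,0,0,0, 0,0.035,0,0.037,0,0,0, 0,0.035,0,0.032,0,0,0, 0,0.035,0,0.028,0,0,0, 0,0.035,0,0.024,0,0,0, 0,0.035,0,0.024,0,0,0]' 40; python3 -c "
from h import *
togo(21,0,30)"
```

```text
t: 4.5
tool_pos: [0.4688, -0.0233, 0.0308]
tool_rot: [2.118, 0.206, -2.12]
contact_force: [-4.2, -1.0, 2.7]
opening: -0.0002
t 4.5 jig now [-13.3   0.6] 30.8 F [-4.3 -0.2  2.7]
axes in jig
 [[-0.001  0.001 -1.   ]
 [-0.    -1.    -0.001]
 [-1.     0.     0.001]]
shift mm [  0.8   0.6 -34.3]
tool y azimuth in jig deg -89.96 opening -0.00021665967042674931
```

Contact with about 4 N in −x, as expected. Now I'll push.

```bash
python3 -m handwheel '[0,0,0,-0.005,0,0,0, 0,0,0,-0.01,0,0,0, 0,0,0,-0.015,0,0,0, 0,0,0,-0.02,0,0,0, 0,0,0,-0.025,0,0,0, 0,0,0,-0.029,0,0,0, 0,0,0,-0.033,0,0,0, 0,0,0,-0.036,0,0,0, 0,0,0,-0.037,0,0,0, 0,0,0,-0.037,0,0,0]' 40; python3 -c "
from h import *
togo(-20,0,30)
cv2.imwrite('pics/w4.png',ctrl.get_image('wrist')[0])"
```

```text
t: 5.33
tool_pos: [0.5026, -0.0163, 0.03]
tool_rot: [2.113, 0.207, -2.125]
contact_force: [-8.3, -1.0, 5.3]
opening: 0.0001
t 5.33 jig now [21.2  0.9] 30.0 F [-8.3  0.6  5.3]
axes in jig
 [[-0.006  0.    -1.   ]
 [ 0.    -1.    -0.   ]
 [-1.    -0.     0.006]]
shift mm [ 0.2  0.9 41.2]
tool y azimuth in jig deg -89.97 opening 0.00012605901923421685
```

View pics/w4.png

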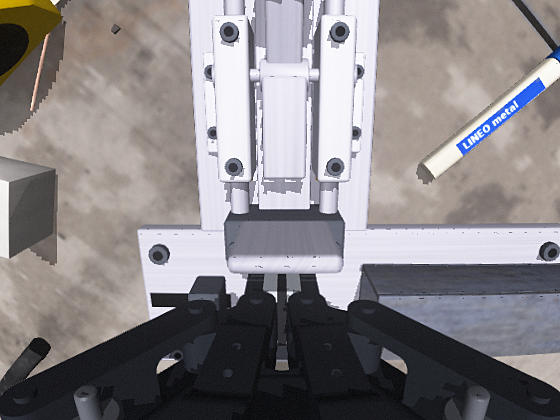

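```bash
python3 -m handwheel '[0,0,0,-0.003,0,0,0, 0,0,0,-0.003,0,0,0, 0,0,0,0,0,0,0, 0,0,0,0.003,0,0,0, 0,0,0,0.007,0,0,0, 0,0,0,0.012,0,0,0, 0,0,0,0.02,0,0,0, 0,0,0,0.03,0,0,0, 0,0,0,0.03,0,0,0, 0,0,0,0.03,0,0,0,0,0,0,0.03,0,0,0]' 40; python3 -c "
from h import *
togo(-20,0,30)
cv2.imwrite('pics/w5.png',ctrl.get_image('wrist')[0])"
```

```text
t: 6.3
tool_pos: [0.4756, -0.0219, 0.0305]
tool_rot: [2.121, 0.206, -2.118]
contact_force: [0.5, 0.6, 0.7]
opening: 0.0004
t 6.3 jig now [-6.4  0.7] 30.5 F [0.6 0.5 0.7]
axes in jig
 [[ 0.001 -0.    -1.   ]
 [-0.    -1.     0.   ]
 [-1.     0.    -0.001]]
shift mm [ 0.5  0.7 13.6]
tool y azimuth in jig deg -90.0 opening 0.00039803316816618215
```

View pics/w5.png

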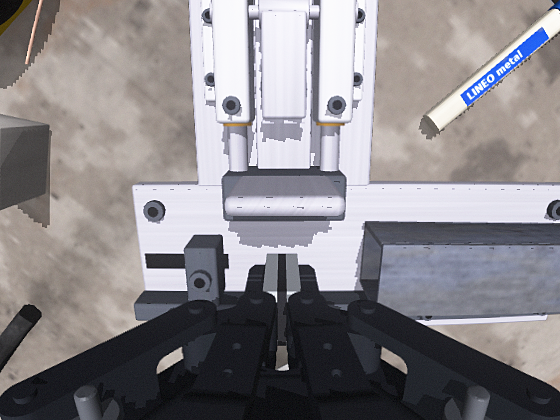

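```bash
python3 - <<'E'
from h import *
K,D,p=KD("wrist");He=np.array(p["hand_eye"])
im,d=ctrl.get_image("wrist")
vv,uu=np.mgrid[230:420:4,0:560:4]
n=cv2.undistortPoints(np.c_[uu.ravel(),vv.ravel()].astype(float).reshape(-1,1,2),K,D)[:,0]
dd=d[vv.ravel(),uu.ravel()]
P=(He@np.c_[np.c_[n,np.ones(len(n))]*dd[:,None],np.ones(len(n))].T).T[:,:3]*1000
P=P[(dd>0.02)&(dd<0.16)]
for lo in range(-20,21,1):pass
for a in range(0,75,5):
    s=P[(abs(P[:,1])>=a)&(abs(P[:,1])<a+5)]
    if len(s): print(a,"max tool x",s[:,0].max().round(),"z range",s[:,2].min().round(),s[:,2].max().round())
togo(-22,-220,7)
E
```

```text
0 max tool x -37.0 z range -17.0 11.0
5 max tool x -37.0 z range -20.0 -6.0
10 max tool x -41.0 z range -20.0 -6.0
15 max tool x -76.0 z range -20.0 -6.0
20 max tool x -76.0 z range -14.0 5.0
25 max tool x -79.0 z range -14.0 9.0
30 max tool x -81.0 z range -12.0 9.0
35 max tool x -86.0 z range -13.0 9.0
40 max tool x -93.0 z range -13.0 5.0
45 max tool x -99.0 z range -12.0 -3.0
50 max tool x -104.0 z range -14.0 -8.0
55 max tool x -112.0 z range -14.0 -10.0
60 max tool x -117.0 z range -12.0 -10.0
t 6.4 jig now [-6.2  0.7] 30.5 F [-0.2  0.1 -0.3]
axes in jig
 [[ 0.001  0.    -1.   ]
 [-0.    -1.    -0.   ]
 [-1.     0.    -0.001]]
shift mm [ 23.5 220.7  15.8]
tool y azimuth in jig deg -89.99 opening -4.6307333996367736e-05
```

```bash
python3 -m handwheel '[0,-0.035,0,0.008,0,0,0, 0,-0.07,0,0.012,0,0,0, 0,-0.07,0.03,0.012,0,0,0, 0,-0.07,0.065,0.013,0,0,0, 0,-0.07,0.1,0.014,0,0,0, 0,-0.07,0.135,0.015,0,0,0, 0,-0.07,0.17,0.016,0,0,0, 0,-0.07,0.205,0.016,0,0,0, 0,-0.07,0.221,0.016,0,0,0, 0,-0.04,0.221,0.016,0,0,0, 0,-0.01,0.221,0.016,0,0,0, 0,0,0.221,0.016,0,0,0]' 40; python3 - <<'E'
from h import *
im=ctrl.get_image('side')[0]
cv2.imwrite('pics/s6.png',cv2.resize(im[120:280,170:350],None,fx=4,fy=3.7,interpolation=cv2.INTER_CUBIC))
im=ctrl.get_image('wrist')[0];cv2.imwrite('pics/w6.png',im)
togo(-22,-200,7)
E
```

```text
t: 7.4
tool_pos: [0.4996, -0.2401, 0.0257]
tool_rot: [2.116, 0.211, -2.128]
contact_force: [-1.2, 0.2, -0.5]
opening: -0.0002
t 7.5 jig now [ -24.5 -218. ] 27.1 F [-0.6  0.3 -0.6]
axes in jig
 [[-0.005  0.    -1.   ]
 [ 0.005 -1.    -0.   ]
 [-1.    -0.005  0.005]]
shift mm [ 20.2 -17.9  -2.6]
tool y azimuth in jig deg -89.97 opening -1.6359565831667633e-05
```

View pics/w6.png

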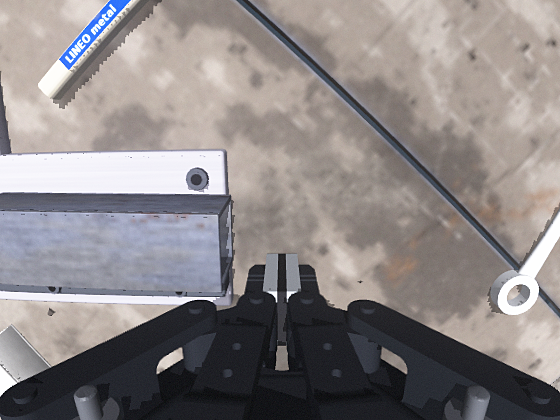

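View pics/s6.png

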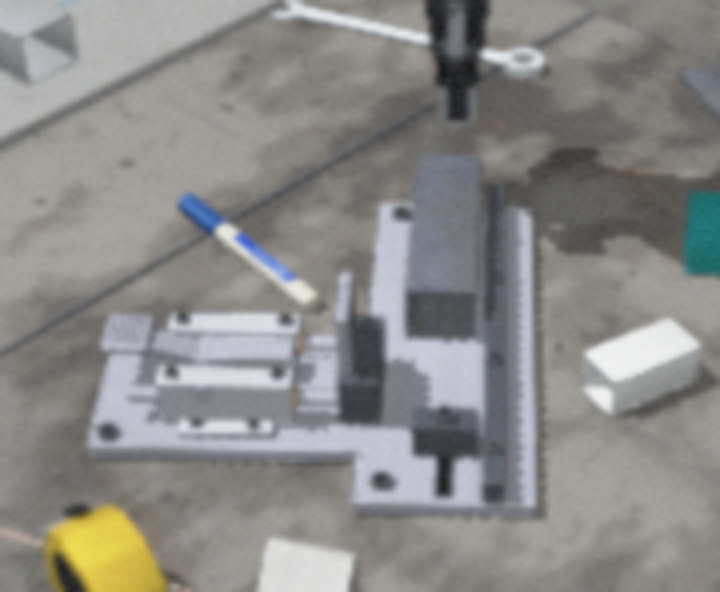

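```bash
python3 -m handwheel '[0,0.01,0,-0.004,0,0,0, 0,0.021,0,-0.004,0,0,0, 0,0.021,0,-0.004,0,0,0, 0,0.021,-0.006,-0.004,0,0,0, 0,0.021,-0.012,-0.004,0,0,0, 0,0.021,-0.017,-0.004,0,0,0, 0,0.021,-0.022,-0.004,0,0,0, 0,0.021,-0.027,-0.004,0,0,0, 0,0.021,-0.032,-0.004,0,0,0, 0,0.021,-0.037,-0.004,0,0,0,0,0.021,-0.037,-0.004,0,0,0]' 40; python3 - <<'E'
from h import *
im=ctrl.get_image('side')[0]
cv2.imwrite('pics/s7.png',cv2.resize(im[120:280,170:350],None,fx=4,fy=3.7,interpolation=cv2.INTER_CUBIC))
im=ctrl.get_image('wrist')[0];cv2.imwrite('pics/w7.png',im)
togo(-20,-118,7)
E
```

```text
t: 8.42
tool_pos: [0.4992, -0.2042, 0.0099]
tool_rot: [2.12, 0.206, -2.118]
contact_force: [0.2, -1.6, 1.1]
opening: -0.0003
t 8.52 jig now [ -18.5 -182.8] 9.6 F [ 0.6 -1.4  1.8]
axes in jig
 [[ 0.001  0.    -1.   ]
 [ 0.    -1.    -0.   ]
 [-1.    -0.    -0.001]]
shift mm [  2.6 -64.8   1.5]
tool y azimuth in jig deg -89.99 opening -0.0003338618759041745
```

View pics/w7.png

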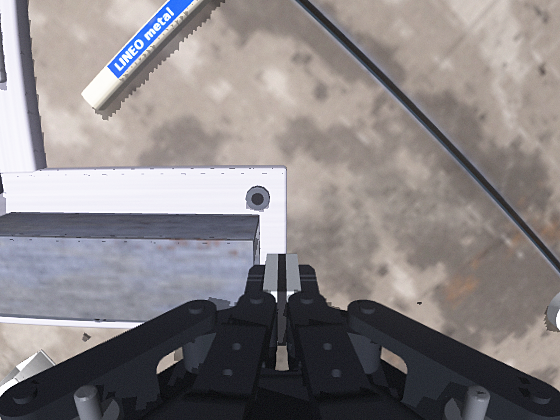

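View pics/s7.png

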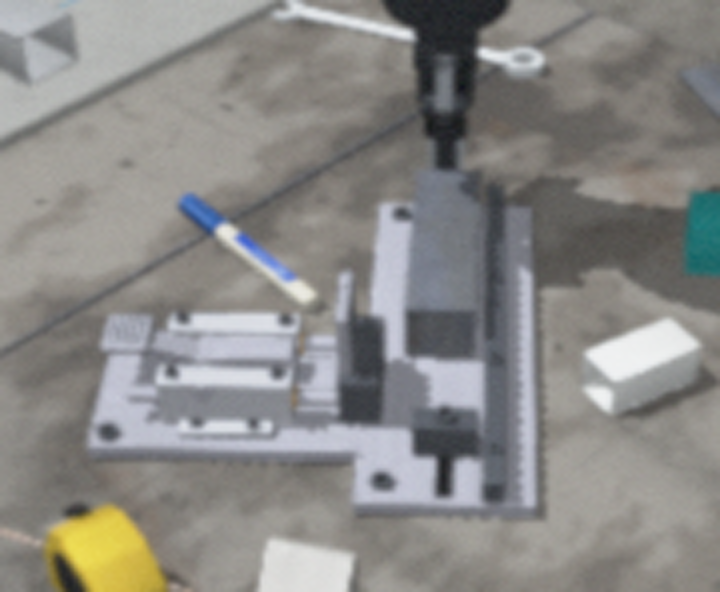

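```bash
python3 -m handwheel '[0,0.002,-0.005,0.001,0,0,0, 0,0.003,-0.011,0.001,0,0,0, 0,0.003,-0.017,0.001,0,0,0, 0,0.003,-0.023,0.001,0,0,0, 0,0.003,-0.029,0.001,0,0,0, 0,0.003,-0.035,0.001,0,0,0, 0,0.003,-0.04,0.001,0,0,0, 0,0.003,-0.045,0.001,0,0,0, 0,0.003,-0.05,0.001,0,0,0, 0,0.003,-0.055,0.001,0,0,0, 0,0.003,-0.055,0.001,0,0,0]' 40; python3 - <<'E'
from h import *
im=ctrl.get_image('side')[0]
cv2.imwrite('pics/s8.png',cv2.resize(im[120:280,170:350],None,fx=4,fy=3.7,interpolation=cv2.INTER_CUBIC))
im=ctrl.get_image('wrist')[0];cv2.imwrite('pics/w8.png',im)
togo(-20,-118,7)
E
```

```text
t: 9.43
tool_pos: [0.4904, -0.1534, 0.0094]
tool_rot: [2.123, 0.2, -2.11]
contact_force: [1.3, -5.7, 8.1]
opening: -0.0001
t 9.53 jig now [ -17.3 -131.3] 9.4 F [-1.1 -5.4  9.7]
axes in jig
 [[ 0.005  0.    -1.   ]
 [-0.006 -1.    -0.   ]
 [-1.     0.006 -0.005]]
shift mm [  2.3 -13.3   2.8]
tool y azimuth in jig deg -89.99 opening 0.00022631027249579922
```

View pics/w8.png

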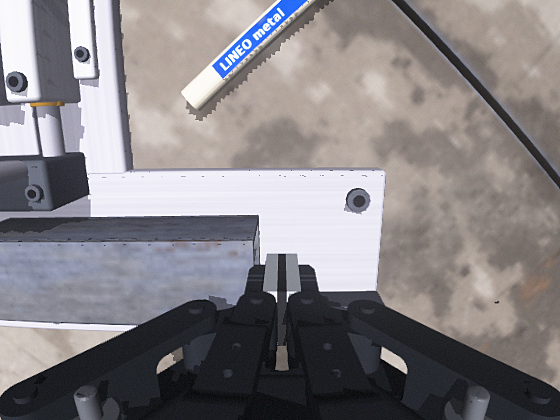

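View pics/s8.png

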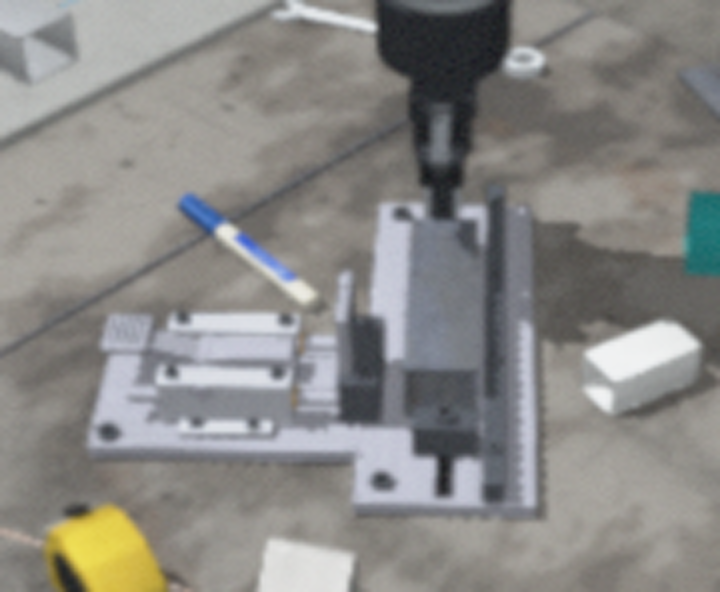

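The wedge-like upward force (about 10 N) suggests contact on the chamfer at the fingertip. I'll back off 5 mm and go deeper, so the straight part of the finger does the pushing.

```bash
python3 -m handwheel '[0,0,0.008,0.002,0,0,0, 0,0,0.011,0.004,0,0,0, 0,0.008,0.011,0.004,0,0,0, 0,0.012,0.011,0.004,0,0,0, 0,0.012,0.011,0.004,0,0,0, 0,0.012,0.006,0.004,0,0,0, 0,0.012,0.002,0.004,0,0,0]' 40; python3 - <<'E'
from h import *
o=ctrl.get_obs()
im=ctrl.get_image('wrist')[0];cv2.imwrite('pics/w9.png',cv2.resize(im[150:350,100:400],None,fx=2.6,fy=2.6))
togo(-22,-118,-4)
E
```

```text
t: 10.12
tool_pos: [0.4834, -0.1535, -0.0064]
tool_rot: [2.118, 0.206, -2.12]
contact_force: [-0.8, -3.2, -1.0]
opening: -0.0002
t 10.17 jig now [ -24.1 -129.2] -6.2 F [ 0.8 -1.6 -0.1]
axes in jig
 [[-0.001  0.001 -1.   ]
 [ 0.    -1.    -0.001]
 [-1.    -0.     0.001]]
shift mm [ -2.2 -11.2  -2.1]
tool y azimuth in jig deg -89.96 opening 0.00012909057551963295
```

View pics/w9.png

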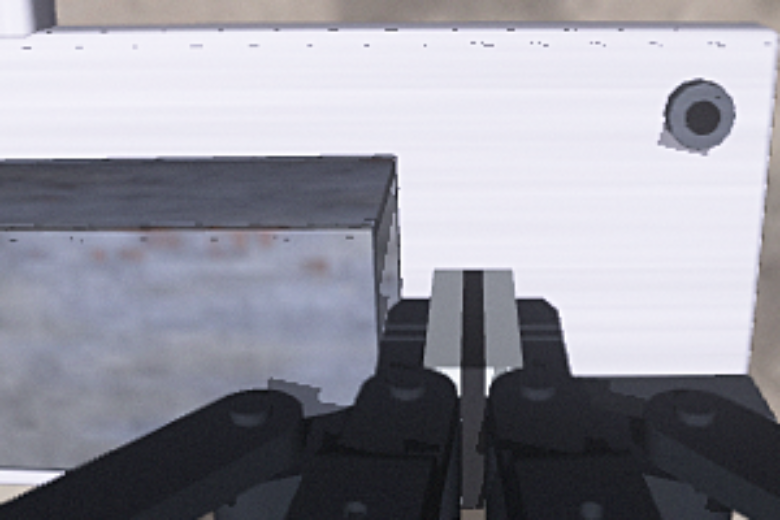

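```bash
python3 -m handwheel '[0,0,-0.004,-0.003,0,0,0, 0,0,-0.007,-0.003,0,0,0, 0,0,-0.01,-0.003,0,0,0, 0,0,-0.012,-0.003,0,0,0, 0,0,-0.012,-0.003,0,0,0]' 40; python3 - <<'E'
from h import *
togo(-22,-118,-4)
E
```

```text
t: 10.58
tool_pos: [0.4846, -0.1412, -0.0055]
tool_rot: [2.119, 0.206, -2.118]
contact_force: [1.0, -3.2, -1.3]
opening: -0.0005
t 10.58 jig now [ -20.6 -118.1] -5.5 F [ 0.4 -3.3 -1.3]
axes in jig
 [[ 0.     0.001 -1.   ]
 [-0.001 -1.    -0.001]
 [-1.     0.001 -0.   ]]
shift mm [-1.5 -0.1  1.4]
tool y azimuth in jig deg -89.96 opening -0.0004900819951879731
```

```bash
python3 -m handwheel '[0,0,-0.003,0,0,0,0, 0,0,-0.006,0,0,0,0, 0,0,-0.006,0,0,0,0]' 40; python3 - <<'E'
from h import *
togo(-22,-118,-4)
im=ctrl.get_image('side')[0]
cv2.imwrite('pics/s9.png',cv2.resize(im[170:270,230:330],None,fx=6,fy=6,interpolation=cv2.INTER_CUBIC))
E
```

```text
t: 10.83
tool_pos: [0.4864, -0.14, -0.0029]
tool_rot: [2.12, 0.196, -2.108]
contact_force: [1.7, -15.5, 1.8]
opening: -0.0005
t 10.83 jig now [ -18.6 -117.4] -2.9 F [ -1.3 -15.5   1.8]
axes in jig
 [[ 0.005  0.001 -1.   ]
 [-0.011 -1.    -0.001]
 [-1.     0.011 -0.005]]
shift mm [1.1 0.6 3.5]
tool y azimuth in jig deg -89.93 opening -0.0004721989627203706
```

View pics/s9.png

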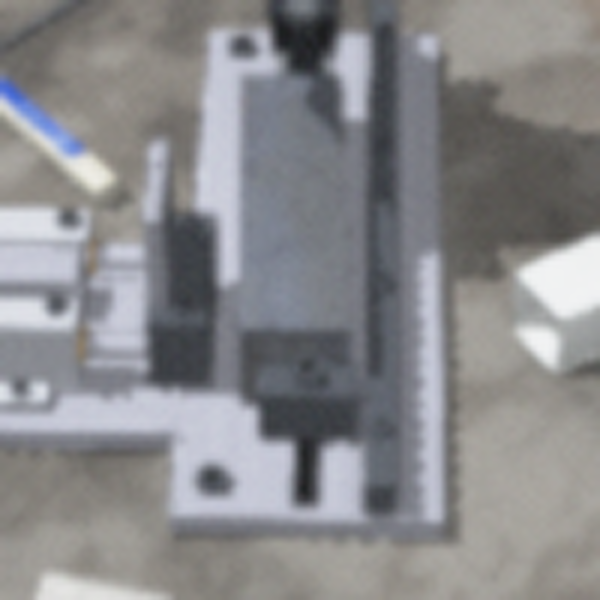

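Force jumped to 15 N with no further motion, so the tube is against the stop. It still stands about 5 mm off the fence. I'll retract and nudge its rear part sideways onto the fence with a fingertip before releasing the jaw.

```bash
python3 -m handwheel '[0,0,0.008,0,0,0,0, 0,-0.03,0.012,0,0,0,0, 0,-0.06,0.012,0,0,0,0, 0,-0.06,-0.01,-0.025,0,0,0, 0,-0.06,-0.04,-0.045,0,0,0, 0,-0.06,-0.049,-0.05,0,0,0, 0,-0.06,-0.049,-0.05,0,0,0, 0,-0.035,-0.049,-0.05,0,0,0, 0,-0.01,-0.049,-0.05,0,0,0, 0,-0.007,-0.049,-0.05,0,0,0, 0,-0.007,-0.049,-0.045,0,0,0, 0,-0.007,-0.049,-0.04,0,0,0]' 40; python3 - <<'E'
from h import *
togo(12,-68,4)
im=ctrl.get_image('wrist')[0];cv2.imwrite('pics/w10.png',im)
E
```

```text
t: 11.88
tool_pos: [0.5124, -0.08, 0.0014]
tool_rot: [2.119, 0.206, -2.121]
contact_force: [0.6, 0.1, 1.0]
opening: -0.0004
t 11.88 jig now [ 18.5 -63.5] 1.4 F [0.6 0.  1. ]
axes in jig
 [[-0.001 -0.    -1.   ]
 [ 0.001 -1.     0.   ]
 [-1.    -0.001  0.001]]
shift mm [-2.6  4.5  6.5]
tool y azimuth in jig deg -90.02 opening -0.0003919015899632744
```

View pics/w10.png

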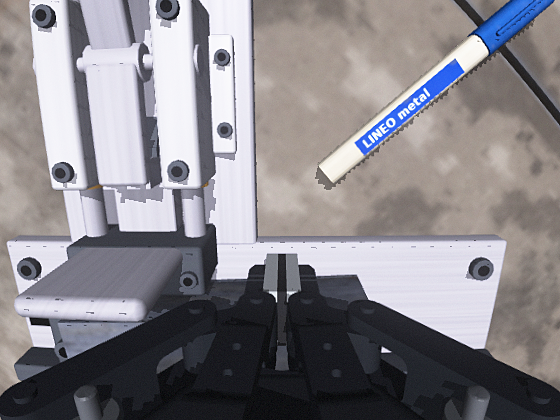

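```bash
python3 -m handwheel '[0,0,0.006,0.002,0,0,0, 0,0,0.007,0.005,0,0,0, 0,0,0.007,0.008,0,0,0, 0,0,0.007,0.01,0,0,0, 0,0,0.007,0.011,0,0,0]' 40; python3 - <<'E'
from h import *
togo(6,-68,4)
E
```

```text
t: 12.35
tool_pos: [0.5051, -0.0896, 0.0026]
tool_rot: [2.123, 0.204, -2.114]
contact_force: [3.6, -3.0, 0.3]
opening: -0.0003
t 12.35 jig now [  9.5 -71.5] 2.6 F [ 3.  -3.7  0.3]
axes in jig
 [[ 0.004 -0.    -1.   ]
 [-0.002 -1.     0.   ]
 [-1.     0.002 -0.004]]
shift mm [-1.5 -3.5  3.5]
tool y azimuth in jig deg -90.01 opening -0.0002865630889894749
```

```bash
python3 -m handwheel '[0,0,0,0.002,0,0,0, 0,0,0,0.004,0,0,0, 0,0,0,0.005,0,0,0,0,0,0,0.006,0,0,0]' 40; python3 - <<'E'
from h import *
togo(6,-68,4)
im=ctrl.get_image('side')[0]
cv2.imwrite('pics/s11.png',cv2.resize(im[170:270,230:330],None,fx=6,fy=6,interpolation=cv2.INTER_CUBIC))
E
```

```text
t: 12.68
tool_pos: [0.5031, -0.0898, 0.0043]
tool_rot: [2.133, 0.204, -2.106]
contact_force: [12.0, 3.2, 3.0]
opening: -0.0002
t 12.68 jig now [  7.5 -71.3] 4.3 F [12.4  0.8  3. ]
axes in jig
 [[ 0.012 -0.001 -1.   ]
 [-0.002 -1.     0.001]
 [-1.     0.002 -0.012]]
shift mm [ 0.3 -3.3  1.5]
tool y azimuth in jig deg -90.06 opening -0.00019063701509868013
```

View pics/s11.png

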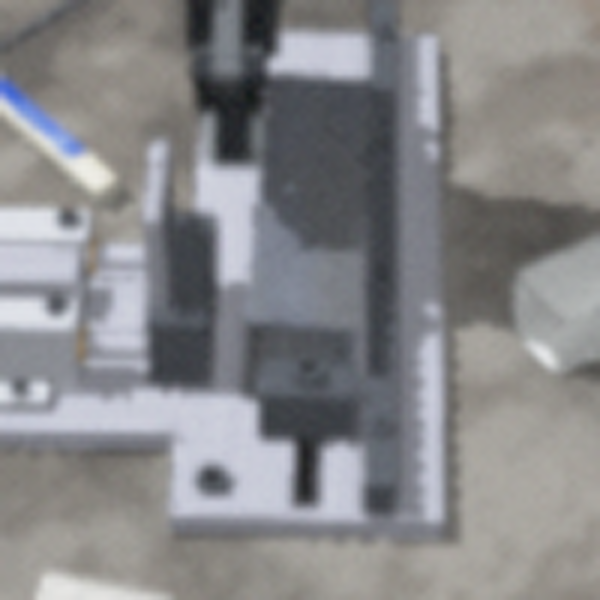

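```bash
python3 -m handwheel '[0,0,0,-0.01,0,0,0, 0,-0.03,0,-0.01,0,0,0, 0,-0.06,0,-0.005,0,0,0, 0,-0.06,0.03,0.01,0,0,0, 0,-0.06,0.06,0.024,0,0,0, 0,-0.06,0.068,0.025,0,0,0, 0,-0.06,0.068,0.025,0,0,0, 0,-0.03,0.068,0.025,0,0,0, 0,0,0.068,0.025,0,0,0, 0,0.009,0.068,0.025,0,0,0, 0,0.009,0.06,0.025,0,0,0, 0,0.009,0.055,0.025,0,0,0]' 40; python3 - <<'E'
from h import *
togo(-20,-117,-4)
E
```

```text
t: 13.73
tool_pos: [0.483, -0.1468, -0.0084]
tool_rot: [2.118, 0.209, -2.122]
contact_force: [-0.5, 0.1, 0.0]
opening: 0.0
t 13.73 jig now [ -23.2 -123.4] -8.4 F [-0.4  0.1  0. ]
axes in jig
 [[-0.002  0.001 -1.   ]
 [ 0.002 -1.    -0.001]
 [-1.    -0.002  0.002]]
shift mm [-4.4 -6.4 -3.2]
tool y azimuth in jig deg -89.97 opening 3.3436436504410386e-05
```

```bash
python3 -m handwheel '[0,-0.003,-0.002,0,0,0,0, 0,-0.003,-0.004,0,0,0,0, 0,-0.003,-0.006,0,0,0,0, 0,-0.003,-0.008,0,0,0,0, 0,-0.003,-0.009,0,0,0,0, 0,-0.003,-0.009,0,0,0,0]' 40; python3 - <<'E'
from h import *
togo(-20,-117,-4)
E
```

```text
t: 14.23
tool_pos: [0.4838, -0.1416, -0.003]
tool_rot: [2.121, 0.201, -2.113]
contact_force: [0.8, -5.4, 1.6]
opening: 0.0001
t 14.23 jig now [ -21.5 -118.4] -3.0 F [-0.2 -5.5  1.6]
axes in jig
 [[ 0.003  0.    -1.   ]
 [-0.005 -1.    -0.   ]
 [-1.     0.005 -0.003]]
shift mm [ 1.  -1.4 -1.5]
tool y azimuth in jig deg -89.98 opening 0.00013129890769536214
```

```bash
python3 -m handwheel '[0,0,-0.002,0,0,0,0, 0,0,-0.004,0,0,0,0, 0,0,-0.004,0,0,0,0]' 40; python3 - <<'E'
from h import *
togo(150,0,110)
E
```

```text
t: 14.48
tool_pos: [0.4855, -0.1408, -0.0014]
tool_rot: [2.123, 0.194, -2.105]
contact_force: [5.2, -13.7, 0.8]
opening: 0.0002
t 14.48 jig now [ -19.6 -118. ] -1.4 F [  2.5 -14.5   0.8]
axes in jig
 [[ 0.007  0.    -1.   ]
 [-0.012 -1.    -0.001]
 [-1.     0.012 -0.007]]
shift mm [-111.6 -116.5 -170.5]
tool y azimuth in jig deg -89.97 opening 0.00016733896167699195
```

```bash
python3 -m handwheel '[0,0,0.012,0,0,0,0, 0,0,0.014,0,0,0,0, 0,-0.04,0.014,0,0,0,0, 0,-0.08,0.014,0,0,0,0, 0,-0.115,0.01,-0.01,0,0,0, 0,-0.115,-0.012,-0.042,0,0,0, 0,-0.115,-0.035,-0.075,0,0,0, 0,-0.115,-0.058,-0.107,0,0,0, 0,-0.115,-0.08,-0.14,0,0,0, 0,-0.1,-0.1,-0.165,0,0,0, 0,-0.09,-0.112,-0.17,0,0,0, 0,-0.09,-0.112,-0.17,0,0,0]' 40; python3 - <<'E'
from h import *
o=ctrl.get_obs()
im=ctrl.get_image('wrist')[0];cv2.imwrite('pics/w12.png',im)
s=ctrl.get_image('side')[0];cv2.imwrite('pics/s12.png',cv2.resize(s[120:280,170:350],None,fx=4,fy=3.7,interpolation=cv2.INTER_CUBIC))
print(proj('wrist',[jw(x,y,59) for x,y in((137,15),(137,-15),(163,15),(163,-15))],ext('wrist',o)))
togo(150,0,20)
E
```

```text
t: 15.48
tool_pos: [0.6245, 0.0099, 0.0815]
tool_rot: [2.112, 0.212, -2.126]
contact_force: [-0.4, -0.2, -0.6]
opening: -0.0002
[[263.08764787 244.60832457]
 [311.90375561 244.82914633]
 [262.57174608 203.69519046]
 [313.14913057 203.92270161]]
t 15.58 jig now [145.7   0.4] 83.7 F [-0.5 -0.3  0.4]
axes in jig
 [[-0.004  0.001 -1.   ]
 [ 0.001 -1.    -0.001]
 [-1.    -0.001  0.004]]
shift mm [63.7  0.4 -4.5]
tool y azimuth in jig deg -89.95 opening -4.346301464366488e-05
```

View pics/w12.png

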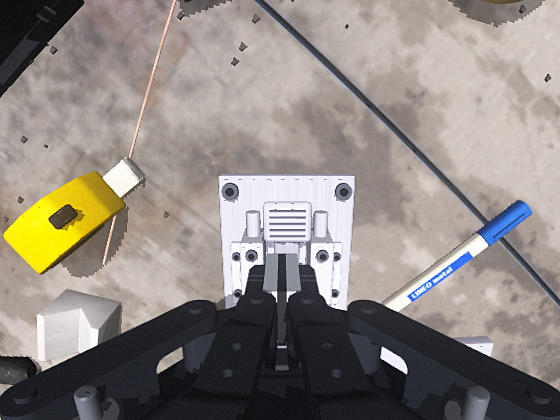

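View pics/s12.png

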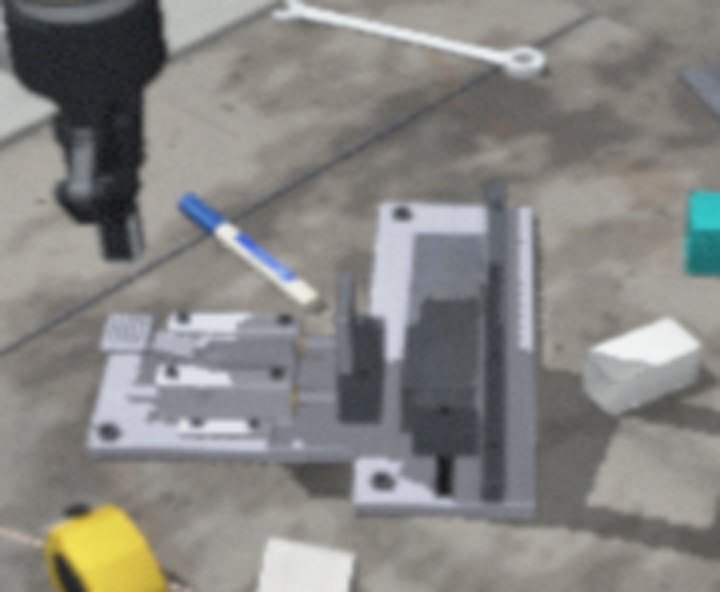

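```bash
python3 -m handwheel '[0,0.025,0,-0.004,0,0,0, 0,0.045,0,-0.005,0,0,0, 0,0.052,0,-0.005,0,0,0, 0,0.055,0,-0.005,0,0,0, 0,0.055,0,-0.005,0,0,0]' 40; python3 - <<'E'
from h import *
togo(152,0,12)
E
```

```text
t: 16.0
tool_pos: [0.6307, 0.007, 0.0301]
tool_rot: [2.119, 0.205, -2.121]
contact_force: [-0.1, 0.3, -0.4]
opening: -0.0001
t 16.0 jig now [151.3  -0.9] 30.1 F [-0.   0.3 -0.4]
axes in jig
 [[-0.001 -0.001 -1.   ]
 [ 0.    -1.     0.001]
 [-1.    -0.     0.001]]
shift mm [18.1 -0.9 -0.7]
tool y azimuth in jig deg -90.07 opening -8.468566657067712e-05
```

```bash
python3 -m handwheel '[0,0.004,0,0,0,0,0, 0,0.008,0,0,0,0,0, 0,0.011,0,0,0,0,0, 0,0.014,0,0,0,0,0, 0,0.016,0,0,0,0,0, 0,0.018,0,0,0,0,0, 0,0.018,0,0,0,0,0]' 40; python3 - <<'E'
from h import *
togo(152,0,12)
s=ctrl.get_image('side')[0];cv2.imwrite('pics/s13.png',cv2.resize(s[120:280,170:350],None,fx=4,fy=3.7,interpolation=cv2.INTER_CUBIC))
E
```

```text
t: 16.58
tool_pos: [0.6363, 0.0079, 0.0166]
tool_rot: [2.131, 0.205, -2.108]
contact_force: [3.0, 2.2, 7.3]
opening: 0.0
t 16.58 jig now [157.   -1.1] 16.6 F [3.4 1.6 7.3]
axes in jig
 [[ 0.011 -0.    -1.   ]
 [-0.002 -1.     0.   ]
 [-1.     0.002 -0.011]]
shift mm [ 4.5 -1.1  5.1]
tool y azimuth in jig deg -90.01 opening 1.1100916707707982e-05
```

View pics/s13.png

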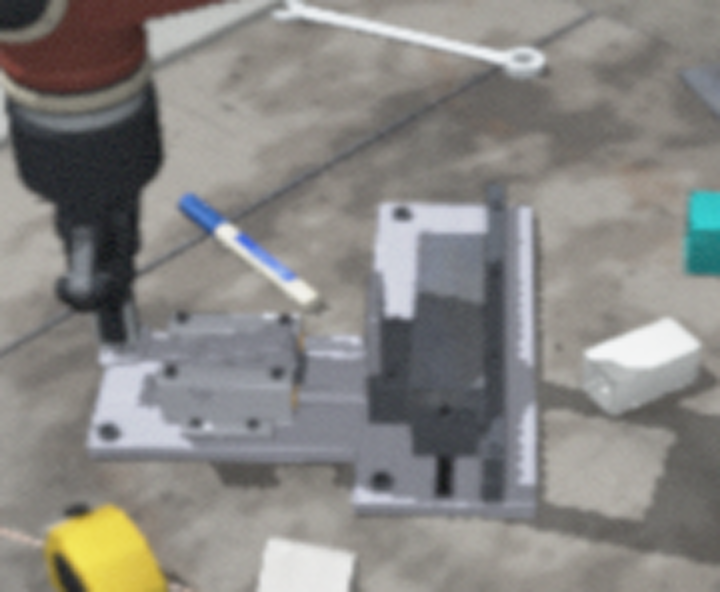

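```bash
python3 -m handwheel '[0,-0.03,0,0,0,0,0, 0,-0.06,0,0,0,0,0, 0,-0.1,0,0,0,0,0, 0,-0.14,0,0,0,0,0, 0,-0.16,0,0.03,0,0,0, 0,-0.16,0,0.065,0,0,0, 0,-0.16,0,0.1,0,0,0, 0,-0.16,0,0.135,0,0,0, 0,-0.16,0,0.17,0,0,0, 0,-0.16,0,0.18,0,0,0,0,-0.16,0,0.18,0,0,0,0,-0.16,0,0.18,0,0,0]' 40; python3 - <<'E'
from h import *
import pickle
o=ctrl.get_obs();pickle.dump(o,open('pics/w14.pkl','wb'))
im=ctrl.get_image('wrist')[0];cv2.imwrite('pics/w14.png',im)
s=ctrl.get_image('side')[0];cv2.imwrite('pics/s14r.png',s);cv2.imwrite('pics/s14.png',cv2.resize(s[170:270,225:325],None,fx=6,fy=6,interpolation=cv2.INTER_CUBIC))
togo(152,0,12)
E
```

```text
t: 17.63
tool_pos: [0.4551, -0.027, 0.1731]
tool_rot: [2.122, 0.205, -2.117]
contact_force: [0.8, -0.3, -0.2]
opening: 0.0001
t 17.73 jig now [-26.9  -0.4] 172.9 F [0.8 0.7 0.7]
axes in jig
 [[ 0.001  0.    -1.   ]
 [-0.    -1.    -0.   ]
 [-1.     0.    -0.001]]
shift mm [ 161.1   -0.4 -178.7]
tool y azimuth in jig deg -89.98 opening 1.6474013898411892e-06
```

View pics/w14.png

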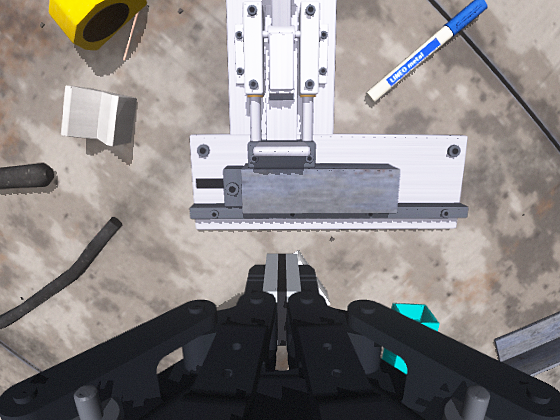

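View pics/s14.png

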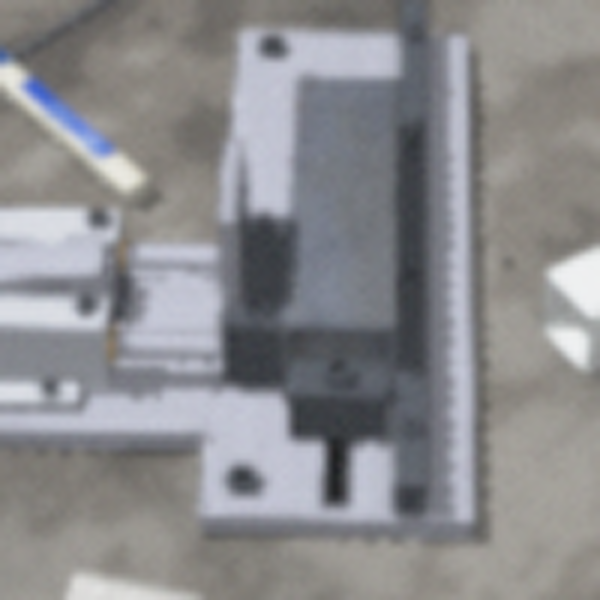

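```bash
python3 -c "
import cv2
im=cv2.imread('pics/w14.png');cv2.imwrite('pics/w14c.png',cv2.resize(im[130:235,180:480],None,fx=2.6,fy=2.6,interpolation=cv2.INTER_CUBIC))
cv2.imwrite('pics/w14d.png',cv2.resize(im[140:225,205:265],None,fx=8,fy=7,interpolation=cv2.INTER_CUBIC))"
```

```text
(no output)
```

View pics/w14c.png

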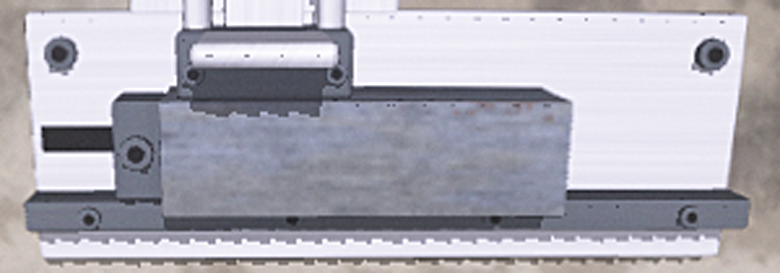

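View pics/w14d.png

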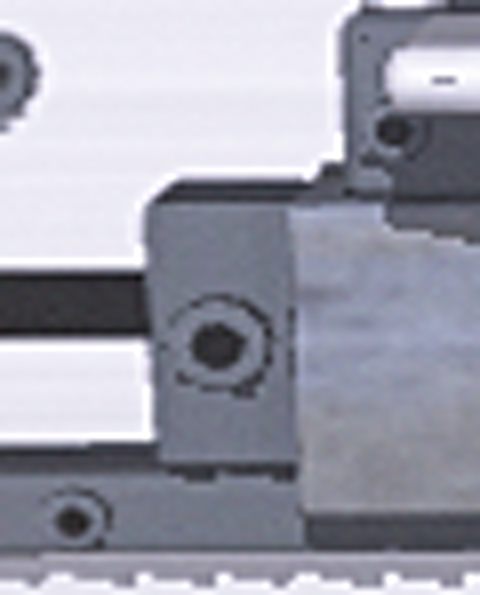

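```bash
python3 - <<'E'
from h import *
import pickle
E=ext("wrist",pickle.load(open("pics/w14.pkl","rb")))
tj=lambda w:((w[:,:2]-O)@RJ*1000).round(1)
c=[(x/2.6+180,y/2.6+130) for x,y in((162,104),(162,216),(572,101),(565,214))]
print("tube",tj(cast("wrist",c,.052,E)))
d=[(x/8+205,y/7+140) for x,y in((293,205),(302,512),(150,205),(160,462))]
print("front edge, stop outer edge",tj(cast("wrist",d,[.052,.052,.036,.036],E)))
b=[(x/2.6+180,y/2.6+130) for x,y in((28,12),(746,14))]
print("bed",tj(cast("wrist",b,.012,E)))
f=[(x/2.6+180,y/2.6+130) for x,y in((26,192),(750,197))]
print("fence",tj(cast("wrist",f,.03,E)))
for n,E2 in(("wrist",E),):
  print(proj(n,[jw(-5,35,52),jw(-45,35,52),jw(-5,-105,52),jw(-45,-105,52)],E2).round(1),np.round(c,1))
E
```

```text
tube [[  -5.2   34. ]
 [ -44.1   35.2]
 [  -3.9 -103.5]
 [ -43.4 -104.6]]
front edge, stop outer edge [[ -4.6  34.6]
 [-44.1  34.8]
 [ -7.   52.9]
 [-41.7  53.2]]
bed [[  23.2   87.6]
 [  24.  -182.6]]
fence [[ -41.1   88. ]
 [ -43.  -183.6]]
[[241.2 169.7]
 [242.6 214.1]
 [401.5 170.1]
 [397.6 214. ]] [[242.3 170. ]
 [242.3 213.1]
 [400.  168.8]
 [397.3 212.3]]
```

Measured in the jig frame:
- **Tube:** its centre is at x ≈ −24.3 mm and its yaw is about 0.007 rad.
- **Front end:** it is at y ≈ 34.7 mm and the stop face is at about 35.0 mm.

The fingers are clear, so I'm handing in.

```bash
python3 -c "
from station import ctrl
print(ctrl.finish_job())"
```

```text
the job is handed in; nothing more can be done
None
```

The tube is clamped in the jig and the job is handed in, about 18 s into the 66 s limit. No verdict was reported.

**What I did:** I pushed the jaw back by its thumb plate to about 38 mm and let it come back onto the pawl. I slid the tube to the end stop (about 15 N at contact) and nudged its rear part onto the fence. I then pressed the end home again and pressed the pawl's tail, and the jaw sprang shut.

**Last checks (wrist camera, good to about 2 mm):**

| Check | Measured | Required |
|---|---|---|
| Tube centre, jig x | −24.3 mm | −28 to −22 mm |
| Tube yaw | about 0.007 rad | below 0.03 rad |
| Gap from front end to stop | about 0.3 mm | within 4 mm |

- The jaw is seen resting on the tube and the pawl's tail is released.
- The arm is well clear and touches nothing, and the bystanders look unmoved.
- I did not read the jaw value, the tube's height or the tube's tilt directly.

**What disagreed:**
- **Fingertip position:** the real fingertips end about 37 mm behind the reported TCP. My first push therefore passed over the thumb plate without touching it, and I allowed for the offset after that.
- **Chamfer contact:** partway through the slide the tips were pushing on their chamfer, giving about 10 N of lift. I backed off and pushed from deeper.
- **Tail press:** the fingers slid about 6 mm along the tail pad while pressing. It still freed the jaw.

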